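Nip a polished resin mount in the side-clamp holder by the feel of its lever

ROBOT

A 6-joint arm with a two-finger parallel gripper is mounted at the origin on a cart in front of the work surface, level with it; the furniture and walls round the work are solid. World frame = base frame: x ahead of the robot, y to its left, z up, the work surface at z = 0. Lengths are in mm, angles in rad, forces in N, time in s.
With the tool pointing down it reaches from about 350 to 975 mm from the base axis. Payload 7.1 kg.
Tool frame: the origin (TCP) lies at the very end of the fingers, on their centre line; the grasp point (between the pads) lies ctrl.hold_point_z behind it (ctrl.hold_point_z is the distance from the TCP to the grasp point, in mm); z points along the fingers, y is the line along which they close (so a half turn about z gives the same grasp; the last joint's range is limited). The gripper opens to 88 mm and grips with 3 to 60 N. Pads are 20 mm wide; open, the fingers measure 115 mm over their backs; the gripper's body (75 mm by 178 mm) begins 61 mm behind the grasp point.
Start: joints at [-1.157, 0.423, 1.63, -0, 1.089, -0.019], TCP at [262.149, -567.347, 222.675] pointing down, gripper open.
Joint ranges: [-3, 3], [-0.9, 2.11], [0.09, 2.58], [-1.31, 4.45], [0.11, 2.69], [-2.54, 2.54]. Speed limits (rad/s): [2.39, 2.39, 3.01, 3.14, 3.14, 3.14].

INTERFACE

Orientations are given as a rotation vector (axis times angle).
In Python, from workcell import ctrl gives the robot as it stands. The module is installed in compiled form; this text tells all that it offers.
- The arm moves only by the shell command python3 -m creep 'ROWS'. ROWS is JSON, a list of rows, each an object with "translation": the shift along the tool's x, y, z in mm, a list of three; "angular": the turn, a rotation vector about the tool's x, y, z in rad, a list of three; "jaw": the opening, from 0 (shut) to 1 (fully open). A call has exactly 8 rows; each row is the pose to reach, as a shift and turn from the pose commanded when the call began, along the tool's axes at that moment; what a row does not reach only later rows make up. A row lasts 1/8 s, in which the tool goes at most 62.5 mm and 10.7 degrees, less where a joint would pass 70% of its speed; a pose out of reach is approached as far as the arm can. A call with a gripper value outside its range is refused whole. The fingers move at their own pace and stop on an object; the grip force is fixed at half the most. Time passes only in rows, so rows that repeat a pose let the fingers close, or fill a call up. It gives the time, the measured TCP pose, the force, the opening and the grip force at its end, in the units of the state.
- ctrl.get_obs(): the state, without advancing time (a new reading comes with each control period).
- ctrl.get_image(name): name is "side" or "top" or "wrist"; returns the picture (480x640x3 uint8, red, green, blue); there is no depth.
- ctrl.camera_info(name): a dict with "camera_matrix" (3x3 intrinsics, pixels), "world_from_camera" (4x4, takes a point from camera to world coordinates). Camera axes: x right, y up, looking along -z (the intrinsics and any distortion apply to the point x, -y, -z); pixel columns grow to the right and rows downward; lengths in mm; the calibration is good to about 2 mm. A picture is of the moment at which its call begins: read the wrist's pose just before it. camera_info takes no time and is no camera call; for the wrist camera it gives the pose at the moment of the call.
- ctrl.close_job(): hands the job in; it is judged then, once.
Trained networks look in the newest picture that a camera, given by its name, has taken for a name from the list of things; names that differ only in an ending like _2 or _b are one class to them, and where a whole thing is asked for, a point or a joint stands for the part that bears it (a point fixed in the world has none). Each returns a list of dicts, best first, with "score" (0 to 1); they miss things now and then, are a little off and sometimes report something else, mostly with a low value. They report only what shows in the picture. A call takes as long as a camera call.
- ctrl.look_for(camera, label): "rect" ([left, top, right, bottom] in pixels, round what is visible of it).
The state is a dict: "t": time; "qpos": joint angles; "qvel": joint speeds; "joint_torque": joint torques, N m; "ee_pos": TCP position; "orientation": TCP orientation; "ft_force": force on the tool from outside, world axes, zero at the start; "moment": the same for the moment, N m; "width": finger opening in mm; "grasp_force": force on a finger pad.
Only numpy, scipy, OpenCV 4.12 (cv2) and the standard library are available. Lean on these libraries where they do the work, as an engineer would, in place of code of your own. Each camera call takes 0.05 s, during which the arm holds its last target. There are 200 camera calls.

TASK

Clamp the red resin mount in the side-clamp holder for measuring: swing the clamp lever well clear, take the red mount out of the tray and stand it on the holder's plate in front of the two dowel pins, then swing the lever in by feel until its spring plunger bites and nips the mount against both pins with about 10 N. Nobody knows how far the plunger was last screwed in, so go by the growing stiffness of the lever; more than 16 N on the mount chips the resin. Leave the mount upright and clamped, and the other things on the table alone.

Things in the scene. Friction and masses are not known exactly. Their poses are not given: they have to be found in the camera images.
- holder: side-clamp holder fixed to the table: dark plate 160 (x) x 115 (y) x 12 mm; origin: centre of its underside, z up. Two steel dowel pins, 8 mm across, 11.5 mm high above the plate, stand at x = -12 and +12 mm, y = +37 mm; a 30 mm mount is seated when it touches both. The lever's stud is at x = +62, y = +12 mm (nut up to 41 mm above the table)
- seat (a point): centre (half-way up) of a 14 mm high mount that stands on the plate and touches both pins: 19 mm above the table; holder frame x = 0, y = +22 mm; axes as the holder's
- lever (a joint): angle of the clamp lever, rad, travel -0.30 to 1.25. At 0 its bar lies along the holder's x, 39 mm to -y of the stud; it grows as the lever opens (anticlockwise from above, knob and plunger going to the holder's -y, away from the pins). Starts swung in, -0.10 to 0.15, seat empty. Above about 0.6 the seat is clear for loading. The plunger meets a seated mount somewhere from -0.18 to +0.18
- lever_pivot (a point): on the vertical axis of the lever's stud, 19.5 mm above the table; axes as the holder's. Spring washers here give the lever a steady drag of about 0.75 N m (6.6 N at the knob) both ways, so it stays where it is left, also against up to about 12 N at the plunger. Cranked steel lever, 11 mm wide, from 14 to 25 mm above the table
- plunger_boss (a point): where the spring plunger passes through the lever bar, 62 mm from the stud along the bar. The plunger points along the lever's +y (at the seat); its white slippery 9 mm ball tip ends 34 mm out, give or take 9 mm: unknown. Its spring gives about 5 N per mm of push, starting from nothing: about 10 N per 0.035 rad of lever. Bottoms after 9 mm
- knob (a point): centre of the lever's upright black round knob, 17 mm across, from 30 to 61 mm above the table, 114 mm from the stud (lever frame, from the stud: x = -107, y = -39 mm); it does not turn on the lever. Axes as the lever's: +x along its bar to the stud's end, +y the way its plunger points, z up. Every newton at the plunger adds 0.54 N to the push needed here
- red_mount_centre (a point): centre (half-way up) of the loose dark-red round resin mount, 30 mm across, 14 mm high, 24 g; lies flat, z up; starts in the large compartment of the tray
- tray: shallow black sample tray 105 (x) x 150 (y) x 16 mm, fixed; origin: centre of its underside. Floor 2 mm thick, rim 2 to 3 mm thick and 16 mm high; a 12 mm high divider runs along x at y = -18 mm. The red mount lies near the middle of the large compartment (y = +27 mm), the black mount in the small one
- black_mount: bystander: black resin mount, 30 mm across, 15 mm high, in the tray's small compartment; origin: centre of its underside
- loupe: bystander: black stand loupe, 35 mm across, 37 mm high; origin: centre of its underside
- dropper_bottle: bystander: white dropper bottle with red cap, 34 mm across, 92 mm high; origin: centre of its underside
- swab_jar: bystander: glass jar of swabs, 44 mm across, 73 mm high; origin: centre of its underside

How it is judged (in metres and radians):
On the way, in this order (a step that is already met when the one before it is completed fails the run):
1. the lever is swung clear of the seat (beyond 0.4 rad) (value of joint lever above 0.4 rad), for 0.1 s.
2. the red mount stands on the plate at the seat, within 10 mm of it, let go (horizontal distance between red_mount_centre and seat below 0.01 m and z of red_mount_centre in the frame of seat between -0.003 and 0.003 m and contact force between the fingers and red_mount below 0.1 N), for 0.2 s.
At the end, for the whole second after the job is handed in: the red mount stands upright (within 0.12 rad) on the plate, its centre within 4 mm of the seat point, at rest, and the lever's plunger alone presses on it with 5 to 16 N (contact force between lever and red_mount between 5 and 16 N and horizontal distance between red_mount_centre and seat below 0.004 m and z of red_mount_centre in the frame of seat between -0.003 and 0.003 m and angle between red_mount_centre's own z axis and vertical below 0.12 rad and linear speed of red_mount below 0.01 m/s); the robot touches nothing.
It fails at once if the plunger presses on the mount with more than 18 N (chipped resin) (contact force between lever and red_mount above 18 N).
It fails at once if a bystander (black mount, loupe, bottle, jar) is moved by more than 20 mm (distance of any of black_mount, loupe, dropper_bottle, swab_jar from where it was at the start of the episode above 0.02 m).
It also fails if it takes over 72 s, if anything falls off the work surface, if the arm or the gripper's body presses on something with over 40 N, if the wrist force passes 120 N, or if a joint passes its speed limit or range.

## Working session

There is one attempt and no reset: what is moved stays moved. The work goes in short steps, Python scripts to look and compute and a shell command to move; the robot and the scene stay as the last step left them, time stands still between calls to the robot, and variables do not carry over. Pictures are saved under pics/ and viewed, at most 10 in all, crops included, and the job is handed in when it is done.

```bash
mkdir -p pics
cat > h.py <<'E'
import numpy as np, cv2
from workcell import ctrl
from scipy.spatial.transform import Rotation as R
def ray(cam,u,v,z):
    i=ctrl.camera_info(cam);K=np.array(i["camera_matrix"]);T=np.array(i["world_from_camera"])
    p=np.linalg.inv(K)@[u,v,1]; d=T[:3,:3]@[p[0],-p[1],-p[2]]; o=T[:3,3]
    return o+d*(z-o[2])/d[2]
def shot(cam,name):
    im=ctrl.get_image(cam); cv2.imwrite(f"pics/{name}.png",im[:,:,::-1]); return im
E
python3 - <<'E'
from h import *
o=ctrl.get_obs();print(o,ctrl.hold_point_z)
for c in("top","side"):
    shot(c,c+"0");i=ctrl.camera_info(c);print(c,{k:np.round(v,2).tolist() if not isinstance(v,str) else v for k,v in i.items()})
for n,z in(("holder",12),("lever",20),("knob",61),("lever_pivot",41),("plunger_boss",25),("red_mount_centre",14),("tray",16),("black_mount",15),("loupe",37),("dropper_bottle",92),("swab_jar",73)):
    r=ctrl.look_for("top",n)
    for d in r[:2]:
        b=d["rect"];print(n,round(d["score"],2),np.round(b),ray("top",(b[0]+b[2])/2,(b[1]+b[3])/2,z).round(1))
E
```

```text
{'t': 0.0, 'qpos': array([-1.15701952e+00,  4.23790087e-01,  1.63068854e+00, -1.71565623e-05,
        1.08857846e+00, -1.89882467e-02]), 'qvel': array([ 0.0008681 , -0.00095048, -0.00096894,  0.0011228 ,  0.00185516,
        0.00177209]), 'joint_torque': array([ 5.31624173e-04, -5.44612062e+01, -2.73669845e+01,  6.42800331e-02,
        2.27192586e-02, -1.20452492e-04]), 'ee_pos': array([ 261.91963922, -566.86767599,  221.93395141]), 'orientation': array([-3.06692997e+00, -6.74197953e-01,  4.74316428e-04]), 'ft_force': array([-0.93204914,  0.22010019, -0.60622733]), 'moment': array([-0.00807121, -0.00529466, -0.02530252]), 'grasp_force': 0.0, 'width': 87.56620431071495} 18.700000000000003
top {'camera_matrix': [[509.08, 0.0, 310.06], [0.0, 509.08, 226.84], [0.0, 0.0, 1.0]], 'world_from_camera': [[-0.01, 0.99, -0.13, 422.45], [-1.0, -0.0, 0.04, 116.7], [0.04, 0.13, 0.99, 958.35], [0.0, 0.0, 0.0, 1.0]]}
side {'camera_matrix': [[526.1, 0.0, 327.79], [0.0, 526.1, 243.83], [0.0, 0.0, 1.0]], 'world_from_camera': [[-0.65, 0.55, -0.53, 77.6], [-0.76, -0.48, 0.43, 473.66], [-0.01, 0.68, 0.73, 719.89], [0.0, 0.0, 0.0, 1.0]]}
holder 0.73 [328. 196. 400. 289.] [512.9 -20.4  12. ]
lever 0.67 [360. 205. 397. 272.] [519.9 -47.   20. ]
knob 0.65 [328. 194. 400. 289.] [510.2 -13.3  61. ]
knob 0.62 [356. 204. 396. 273.] [515.7 -35.6  61. ]
lever_pivot 0.58 [329. 197. 399. 289.] [509.5 -15.8  41. ]
plunger_boss 0.79 [360. 203. 400. 273.] [520.  -48.8  25. ]
red_mount_centre 0.53 [237. 262. 254. 281.] [460.6 200.3  14. ]
tray 0.79 [215. 237. 304. 309.] [457.9 174.9  16. ]
black_mount 0.45 [272. 243. 288. 262.] [495.1 136.9  15. ]
black_mount 0.25 [356. 202. 397. 272.] [523.4 -43.   15. ]
loupe 0.88 [239. 176. 256. 196.] [616.3 195.6  37. ]
dropper_bottle 0.9 [199. 146. 222. 173.] [651.  256.2  92. ]
swab_jar 0.94 [159. 152. 186. 179.] [645.3 324.9  73. ]
```

Run:
```python
import cv2
a=cv2.imread("pics/top0.png")[140:320,150:420]
cv2.imwrite("pics/c1.png",cv2.resize(a,(800,533),interpolation=cv2.INTER_CUBIC))
```

```text
(no output)
```

View pics/c1.png

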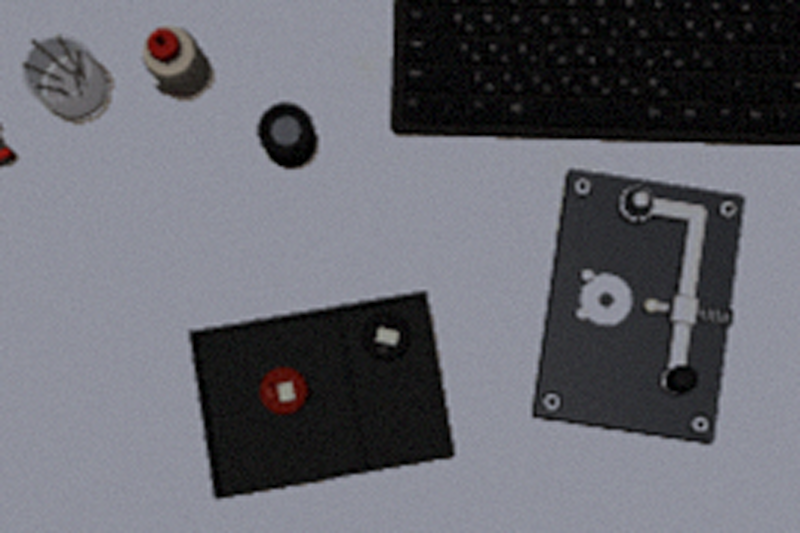

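The crop shows the holder with plate corners at crop (570,170), (743,195), (712,442) and (534,415). The stud is at (638,203), the knob at (682,379), the pins at (588,272) and (581,314), the red mount at (285,390), and the tray to the left.

```bash
cat >> h.py <<'E'
def fit(local,world):
    c=cv2.estimateAffinePartial2D(np.float32(local),np.float32(world))[0]
    return np.arctan2(c[1,0],c[0,0]),np.hypot(c[0,0],c[1,0]),c[:,2]
E
python3 - <<'E'
from h import *
f=lambda u,v,z:ray("top",150+(u+.5)/2.963-.5,140+(v+.5)/2.963-.5,z)[:2]
C=[(570,170),(743,195),(712,442),(534,415)]
W=[f(*c,12) for c in C]; L=[(80,57.5),(80,-57.5),(-80,-57.5),(-80,57.5)]
th,s,t=fit(L,W);print("holder",th,s,t)
M=np.array([[np.cos(th),-np.sin(th)],[np.sin(th),np.cos(th)]])
for n,p in(("stud",(62,12)),("seat",(0,22)),("pin-",(-12,37)),("pin+",(12,37))):print(n,M@p+t)
print("stud seen",f(640,200,41),"knob",f(682,378,61),"pins",f(588,272,23),f(581,314,23),"red",f(285,390,14))
k=f(682,378,61)-(M@(62,12)+t);k=M.T@k;print("lever",np.linalg.norm(k),np.arctan2(k[1],k[0])-np.arctan2(-39,-107))
C=[(191,331),(427,292),(454,456),(217,497)];W=[f(*c,16) for c in C]
L=[(52.5,75),(52.5,-75),(-52.5,-75),(-52.5,75)];print("tray",fit(L,W))
o=ctrl.get_obs();print(R.from_rotvec(o["orientation"]).as_matrix().round(3))
for n in("red_mount_centre","knob"):
  print(ctrl.look_for("side",n)[:2])
i=ctrl.camera_info("wrist");print(R.from_rotvec(o["orientation"]).as_matrix().T@(np.array(i["world_from_camera"])[:3,3]-o["ee_pos"]),(R.from_rotvec(o["orientation"]).as_matrix().T@np.array(i["world_from_camera"])[:3,:3]).round(2))
E
```

```text
holder -0.15550940275498898 0.9853082268440058 [513.5806427  -23.39245701]
stud [576.69107438 -21.14003313]
seat [516.98807695  -1.65793627]
pin- [507.45613445  15.01965565]
pin+ [531.16652071  11.30245465]
stud seen [575.55327325 -20.52376009] knob [464.48033972 -40.33901199] pins [532.92307999  10.53834295] [506.54101484  15.39369   ] red [460.85857356 199.8704862 ]
lever 113.84133591321464 -0.024555128492522282
tray (np.float64(0.16174281487110725), np.float64(0.9873958009130277), array([458.53372192, 176.36676598]))
[[ 0.908  0.419 -0.   ]
 [ 0.419 -0.908 -0.   ]
 [-0.     0.    -1.   ]]
[{'rect': [301.8, 321.3, 320.2, 344.9], 'score': 0.71}, {'rect': [154.6, 276.9, 187.8, 316.2], 'score': 0.39}]
[{'rect': [358.2, 213.4, 424.8, 257.1], 'score': 0.85}, {'rect': [338.1, 211.8, 438.3, 289.2], 'score': 0.68}]
[  78.86568582    0.28171057 -160.91180989] [[-0.    0.96  0.29]
 [ 1.   -0.    0.  ]
 [ 0.    0.29 -0.96]]
```

```bash
cat >> h.py <<'E'
def plan(x,y,z,yaw):
    "shift and turn (tool axes) to TCP x,y,z with tool x at world angle yaw, pointing down"
    o=ctrl.get_obs();A=R.from_rotvec(o["orientation"]);B=R.from_matrix(np.array([[np.cos(yaw),np.sin(yaw),0],[np.sin(yaw),-np.cos(yaw),0],[0,0,-1]]))
    print("t",o["t"],"T",(A.inv().apply(np.array([x,y,z])-o["ee_pos"])).round(1),"A",(A.inv()*B).as_rotvec().round(3),"F",o["ft_force"].round(1),"q",o["qpos"].round(2))
E
python3 -m creep '[{"translation":[405,-393,82],"angular":[0,0,0.18],"jaw":0.6},{"translation":[405,-393,82],"angular":[0,0,0.36],"jaw":0.6},{"translation":[405,-393,82],"angular":[0,0,0.54],"jaw":0.6},{"translation":[405,-393,82],"angular":[0,0,0.612],"jaw":0.6},{"translation":[405,-393,82],"angular":[0,0,0.612],"jaw":0.6},{"translation":[405,-393,82],"angular":[0,0,0.612],"jaw":0.6},{"translation":[405,-393,82],"angular":[0,0,0.612],"jaw":0.6},{"translation":[405,-393,82],"angular":[0,0,0.612],"jaw":0.6}]'
python3 -c "
from h import *
plan(464.5,-40.3,140,-.18)"
```

```text
t: 1.75
ee_pos: [440.6, -104.4, 151.0]
orientation: [3.129, -0.281, 0.002]
ft_force: [0.8, -1.2, 0.7]
width: 52.8
grasp_force: 0.0
t 1.75 T [ 12.  -67.4  11. ] A [ 0.    -0.001  0.001] F [ 0.8 -1.2  0.7] q [-0.26  0.28  2.06 -0.    0.8   1.49]
```

```bash
python3 -m creep '[{"translation":[12,-67,11],"angular":[0,0,0],"jaw":0.6},{"translation":[12,-67,11],"angular":[0,0,0],"jaw":0.6},{"translation":[12,-67,11],"angular":[0,0,0],"jaw":0.6},{"translation":[12,-67,60],"angular":[0,0,0],"jaw":0.6},{"translation":[12,-67,115],"angular":[0,0,0],"jaw":0.6},{"translation":[12,-67,115],"angular":[0,0,0],"jaw":0.6},{"translation":[12,-67,115],"angular":[0,0,0],"jaw":0.2},{"translation":[12,-67,115],"angular":[0,0,0],"jaw":0.1}]'
python3 - <<'E'
from h import *
plan(464.5,-40.3,35,-.18);shot("wrist","w1")
E
```

```text
t: 2.75
ee_pos: [465.3, -43.1, 38.3]
orientation: [3.129, -0.282, 0.007]
ft_force: [-0.7, 0.5, 1.2]
width: 36.3
grasp_force: 0.0
t 2.75 T [-1.3 -2.6  3.3] A [-0.    -0.005 -0.   ] F [-0.7  0.5  1.2] q [-0.12  0.52  2.07 -0.    0.55  1.63]
```

View pics/w1.png

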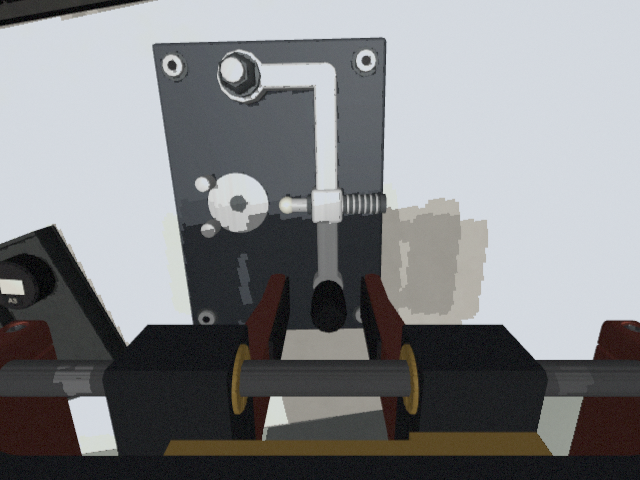

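The knob sits between the fingers at about (328,305), the lever is nearly parallel to the holder, and the seat is empty. I'll swing it open with the jaws used as a loose fork.

```bash
python3 -m creep '[{"translation":[4,10,2],"angular":[0,0,-0.1],"jaw":0.28},{"translation":[10,20,2],"angular":[0,0,-0.2],"jaw":0.28},{"translation":[16,30,2],"angular":[0,0,-0.3],"jaw":0.28},{"translation":[24,38,2],"angular":[0,0,-0.4],"jaw":0.28},{"translation":[32,46,2],"angular":[0,0,-0.5],"jaw":0.28},{"translation":[41,53,2],"angular":[0,0,-0.6],"jaw":0.28},{"translation":[50,60,2],"angular":[0,0,-0.7],"jaw":0.28},{"translation":[66,67,2],"angular":[0,0,-0.85],"jaw":0.28}]'
python3 - <<'E'
from h import *
shot("wrist","w2");plan(461,199.9,120,.16);print(ctrl.look_for("top","knob")[:2])
E
```

```text
t: 3.8
ee_pos: [516.0, -119.1, 35.7]
orientation: [-2.963, -1.04, 0.0]
ft_force: [-2.5, 9.8, 3.4]
width: 24.7
grasp_force: 4.2
t 3.85 T [ 157.5 -284.8  -84.1] A [ 0.001 -0.002  0.522] F [-3.4  1.8 -0.3] q [-0.25  0.58  1.93  0.    0.63  0.64]
[{'rect': [328.2, 193.9, 399.9, 289.3], 'score': 0.65}, {'rect': [356.4, 203.9, 396.5, 273.0], 'score': 0.62}]
```

View pics/w2.png

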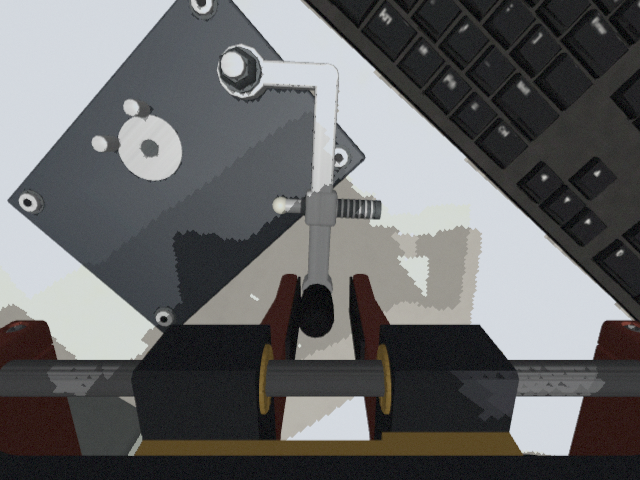

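The lever is swung to about 0.78 rad and the seat is clear. Next is the red mount.

```bash
python3 -m creep '[{"translation":[0,0,-55],"angular":[0,0,0],"jaw":0.28},{"translation":[20,-36,-84],"angular":[0,0,-0.1],"jaw":0.4},{"translation":[157,-285,-84],"angular":[0,0,-0.28],"jaw":0.6},{"translation":[157,-285,-84],"angular":[0,0,-0.46],"jaw":0.6},{"translation":[157,-285,-84],"angular":[0,0,-0.64],"jaw":0.6},{"translation":[157,-285,-84],"angular":[0,0,-0.735],"jaw":0.6},{"translation":[157,-285,-84],"angular":[0,0,-0.735],"jaw":0.6},{"translation":[157,-285,-84],"angular":[0,0,-0.735],"jaw":0.6}]'
python3 - <<'E'
from h import *
plan(461,199.9,120,1.415)
shot("wrist","w3");r=ctrl.look_for("wrist","red_mount_centre")
for d in r[:2]:
    b=d["rect"];print(d,ray("wrist",(b[0]+b[2])/2,(b[1]+b[3])/2,12))
im=shot("top","t2");r=ctrl.look_for("top","knob");print(r[:2])
E
```

```text
t: 4.9
ee_pos: [462.3, 202.8, 119.1]
orientation: [2.394, 2.032, 0.004]
ft_force: [-0.6, 0.1, -0.6]
width: 52.3
grasp_force: 0.0
t 4.9 T [-3.1 -0.8 -0.9] A [ 0.002 -0.001 -0.007] F [-0.6  0.1 -0.6] q [ 0.39  0.4   1.97 -0.    0.77  0.55]
{'rect': [299.8, 223.9, 341.2, 259.1], 'score': 0.65} [458.54746244 196.36036991  12.        ]
{'rect': [492.5, 187.8, 563.9, 242.9], 'score': 0.23} [623.44482128 190.61984518  12.        ]
[{'rect': [354.8, 195.2, 425.3, 244.5], 'score': 0.89}]
```

View pics/w3.png

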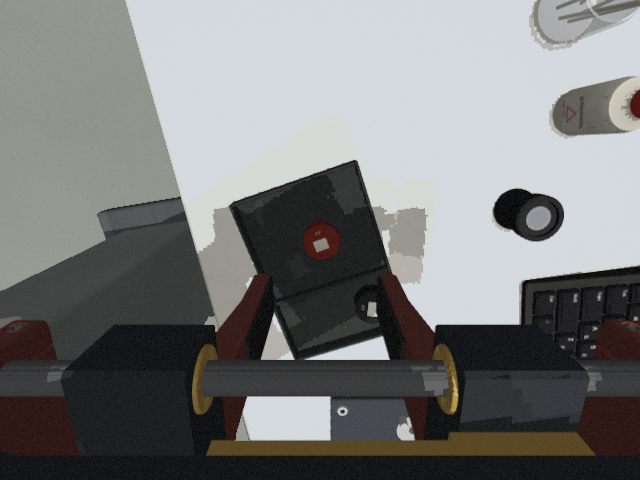

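The red mount is at about (321,241) in the wrist picture. The black mount is in the small compartment, clear of the descent.

```bash
python3 -m creep '[{"translation":[-5,-2,40],"angular":[0,0,0],"jaw":0.6},{"translation":[-5,-2,80],"angular":[0,0,0],"jaw":0.6},{"translation":[-5,-2,105],"angular":[0,0,0],"jaw":0.6},{"translation":[-5,-2,114],"angular":[0,0,0],"jaw":0.6},{"translation":[-5,-2,114],"angular":[0,0,0],"jaw":0.6},{"translation":[-5,-2,114],"angular":[0,0,0],"jaw":0.2},{"translation":[-5,-2,114],"angular":[0,0,0],"jaw":0.2},{"translation":[-5,-2,114],"angular":[0,0,0],"jaw":0.2}]'
```

```text
t: 6.1
ee_pos: [459.9, 196.2, 4.3]
orientation: [2.397, 2.031, 0.001]
ft_force: [-0.8, -1.0, 3.1]
width: 28.8
grasp_force: 30.0
```

```bash
python3 -m creep '[{"translation":[0,0,0],"angular":[0,0,0],"jaw":0.2},{"translation":[0,0,0],"angular":[0,0,0],"jaw":0.2},{"translation":[0,0,-40],"angular":[0,0,0],"jaw":0.2},{"translation":[0,0,-80],"angular":[0,0,0],"jaw":0.2},{"translation":[0,0,-90],"angular":[0,0,0],"jaw":0.2},{"translation":[0,0,-90],"angular":[0,0,0],"jaw":0.2},{"translation":[0,0,-90],"angular":[0,0,0],"jaw":0.2},{"translation":[0,0,-90],"angular":[0,0,0],"jaw":0.2}]'
python3 - <<'E'
from h import *
shot("wrist","w4");plan(517,-1.7,60,1.415)
print([(d["score"],d["rect"]) for d in ctrl.look_for("wrist","red_mount_centre")[:2]])
E
```

```text
t: 7.1
ee_pos: [458.8, 195.8, 92.6]
orientation: [-2.396, -2.03, 0.004]
ft_force: [-0.5, 0.7, -0.0]
width: 28.5
grasp_force: 30.0
t 7.15 T [-185.3   89.8   32.8] A [-0.002  0.001 -0.009] F [-0.3 -0.5 -0.6] q [ 0.38  0.44  1.99 -0.    0.71  0.54]
[(0.94, [294.8, 265.8, 358.8, 328.3]), (0.64, [584.3, 61.0, 640.0, 121.8])]
```

View pics/w4.png

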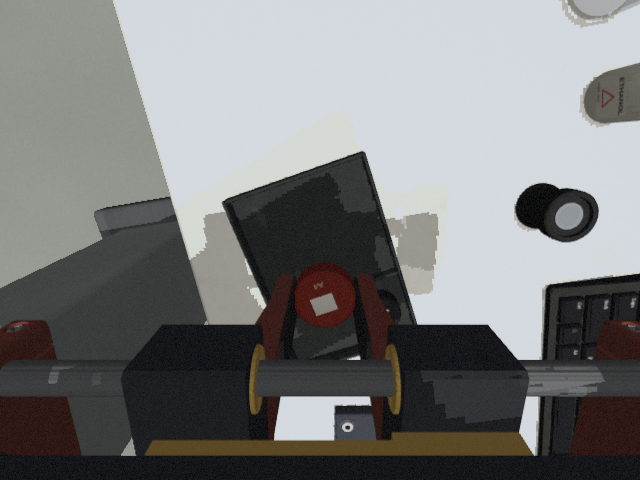

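The mount is held level between the pads, with its top face centred at about (326,296).

Run:
```python
from h import *
o=ctrl.get_obs();A=R.from_rotvec(o["orientation"])
p=ray("wrist",326,296,o["ee_pos"][2]+11.7);print(p,A.inv().apply(p-o["ee_pos"]))
```

```text
[460.70553692 200.9296159  104.65326612] [  5.19990267   0.82840563 -11.70609629]
```

```bash
python3 -m creep '[{"translation":[-48,22,0],"angular":[0,0,0],"jaw":0.2},{"translation":[-96,45,0],"angular":[0,0,0],"jaw":0.2},{"translation":[-144,68,0],"angular":[0,0,0],"jaw":0.2},{"translation":[-180,85,10],"angular":[0,0,0],"jaw":0.2},{"translation":[-192,90,33],"angular":[0,0,-0.009],"jaw":0.2},{"translation":[-192,90,50],"angular":[0,0,-0.009],"jaw":0.2},{"translation":[-192,90,50],"angular":[0,0,-0.009],"jaw":0.2},{"translation":[-192,90,50],"angular":[0,0,-0.009],"jaw":0.2}]'
python3 - <<'E'
from h import *
shot("wrist","w5");plan(516.2,-8.1,14.6,1.415)
E
```

```text
t: 8.2
ee_pos: [516.8, -7.2, 44.0]
orientation: [-2.387, -2.043, 0.0]
ft_force: [-0.1, 0.4, -0.8]
width: 28.6
grasp_force: 30.0
t 8.25 T [-1.  -0.7 29.7] A [ 0.001 -0.     0.001] F [-0.1 -0.4  0.4] q [-0.04  0.55  1.96  0.    0.63  0.12]
```

View pics/w5.png

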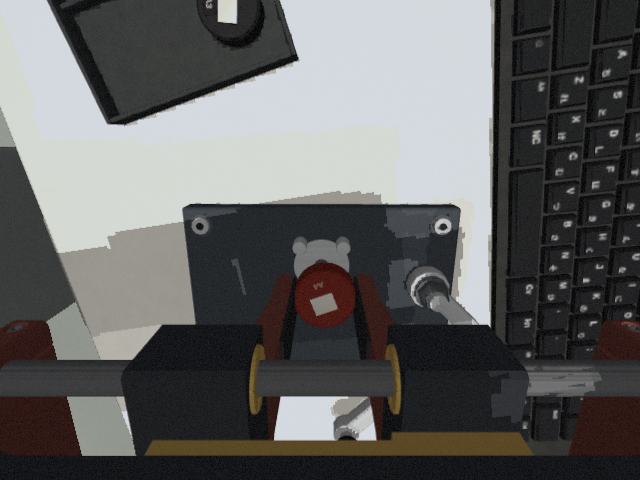

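The mount hangs at about (325,295), in front of the pins at (300,243) and (343,243). I'll check the offset within this one camera before descending.

Run:
```python
from h import *
o=ctrl.get_obs();A=R.from_rotvec(o["orientation"])
for q in((300,242,23.5),(343.5,242,23.5),(325,295,o["ee_pos"][2]+11.7)):
    p=ray("wrist",*q);print(p.round(1),A.inv().apply(p-o["ee_pos"]).round(1))
```

```text
[507.2  16.2  23.5] [ 21.6 -13.3  20.8]
[530.7  12.5  23.5] [21.6 10.4 20.8]
[518.2  -1.7  56. ] [  5.7   0.3 -11.7]
```

```bash
python3 -m creep '[{"translation":[-1,-1.5,15],"angular":[0,0,0],"jaw":0.2},{"translation":[-1,-1.5,24],"angular":[0,0,0],"jaw":0.2},{"translation":[-1,-1.5,28],"angular":[0,0,0],"jaw":0.2},{"translation":[-1,-1.5,30],"angular":[0,0,0],"jaw":0.2},{"translation":[-1,-1.5,30],"angular":[0,0,0],"jaw":0.2},{"translation":[-1,-1.5,30],"angular":[0,0,0],"jaw":0.2},{"translation":[-1,-1.5,30],"angular":[0,0,0],"jaw":0.45},{"translation":[-1,-1.5,30],"angular":[0,0,0],"jaw":0.45}]'
```

```text
t: 9.25
ee_pos: [515.2, -8.8, 13.9]
orientation: [2.388, 2.042, 0.0]
ft_force: [-0.0, 0.2, -0.9]
width: 39.0
grasp_force: 0.0
```

```bash
python3 -m creep '[{"translation":[0,0,0],"angular":[0,0,0],"jaw":0.45},{"translation":[0,0,0],"angular":[0,0,0],"jaw":0.45},{"translation":[0,0,-20],"angular":[0,0,0],"jaw":0.45},{"translation":[0,0,-60],"angular":[0,0,0],"jaw":0.45},{"translation":[0,0,-110],"angular":[0,0,0],"jaw":0.45},{"translation":[0,0,-110],"angular":[0,0,0],"jaw":0.45},{"translation":[0,0,-110],"angular":[0,0,0],"jaw":0.45},{"translation":[0,0,-110],"angular":[0,0,0],"jaw":0.45}]'
python3 - <<'E'
from h import *
shot("wrist","w6");plan(516.5,-119.5,36,.6)
E
```

```text
t: 10.25
ee_pos: [514.1, -8.7, 122.5]
orientation: [-2.386, -2.04, 0.003]
ft_force: [-0.4, -0.6, 0.8]
width: 39.7
grasp_force: 0.0
t 10.3 T [-109.    19.8   86.5] A [-0.002  0.001  0.815] F [-0.3 -0.7 -0.2] q [-0.04  0.41  1.94  0.    0.79  0.12]
```

View pics/w6.png

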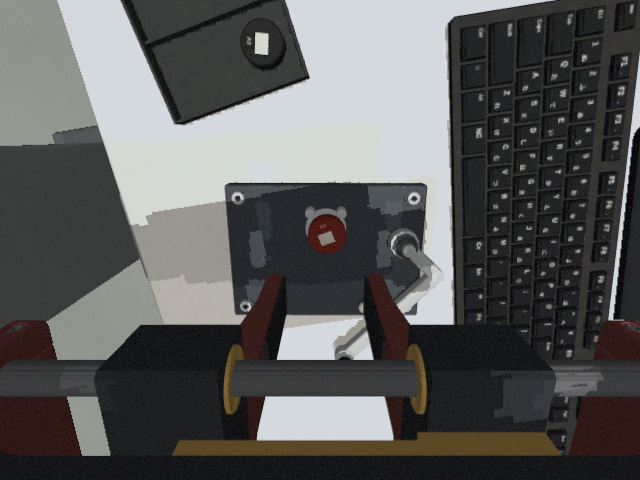

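The mount stands at about (326,234), just in front of the pins. Back to the knob.

```bash
python3 -m creep '[{"translation":[-50,8,0],"angular":[0,0,0.18],"jaw":0.6},{"translation":[-107,17,0],"angular":[0,0,0.36],"jaw":0.6},{"translation":[-107,17,0],"angular":[0,0,0.54],"jaw":0.6},{"translation":[-107,17,0],"angular":[0,0,0.72],"jaw":0.6},{"translation":[-107,17,30],"angular":[0,0,0.765],"jaw":0.6},{"translation":[-107,17,60],"angular":[0,0,0.765],"jaw":0.6},{"translation":[-107,17,86],"angular":[0,0,0.765],"jaw":0.6},{"translation":[-107,17,86],"angular":[0,0,0.765],"jaw":0.6}]'
python3 - <<'E'
from h import *
plan(514.5,-117.5,36,.65);im=shot("wrist","w7")
E
```

```text
t: 11.3
ee_pos: [513.1, -116.6, 35.4]
orientation: [-2.974, -1.002, 0.008]
ft_force: [0.2, -0.0, -0.0]
width: 52.6
grasp_force: 0.0
t 11.3 T [ 0.5  1.6 -0.7] A [-0.005  0.004 -0.   ] F [ 0.2 -0.  -0. ] q [-0.25  0.58  1.94  0.    0.63  0.67]
```

View pics/w7.png

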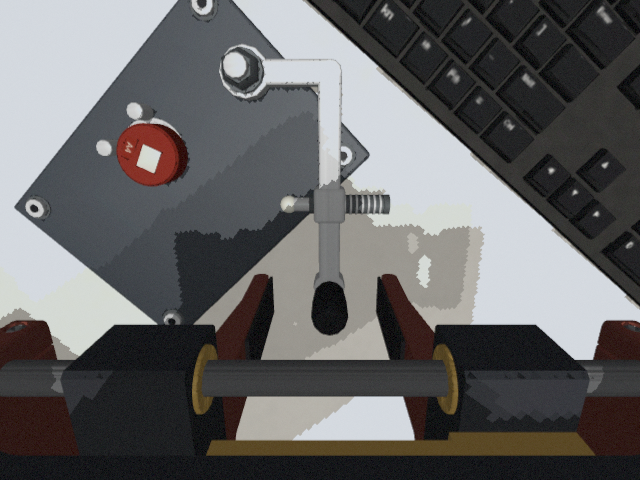

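The fork straddles the knob at (329,308). The ball tip is at about (282,203), the stud at (240,68), and the mount is standing fine. I'll estimate the contact angle from the tip.

Run:
```python
from h import *
s=ray("wrist",240,66,41)[:2];k=ray("wrist",329,298,61)[:2];tip=ray("wrist",281,203.5,19.5)[:2];boss=ray("wrist",329.5,204,25)[:2]
pins=[ray("wrist",104,146.5,23.5)[:2],ray("wrist",134,109,23.5)[:2]];m=ray("wrist",148,153,26)[:2]
d=k-s;yaw=np.arctan2(d[1],d[0])-np.arctan2(-39,-107)
Q=np.array([[np.cos(yaw),np.sin(yaw)],[-np.sin(yaw),np.cos(yaw)]])
print(s,k,np.linalg.norm(d),"yaw",yaw,"tip",Q@(tip-s),"boss",Q@(boss-s))
e=pins[1]-pins[0];h=np.arctan2(e[1],e[0]);print("pins",pins,"hyaw",h,"mount",m)
plan(*k,36,yaw)
```

```text
[577.09257778 -25.87367862] [ 523.99720082 -112.09049877] 101.25442771367285 yaw 0.6692931959514512 tip [-61.51563597 -10.68556541] boss [-61.15811847 -35.78498945]
pins [array([507.42287915,  12.07158019]), array([531.46082938,   8.65467293])] hyaw -0.14120042389905987 mount [518.49048872  -7.33466047]
t 11.35 T [10.7  2.1  0.6] A [-0.003  0.002 -0.02 ] F [-0.1 -0.2  0.2] q [-0.25  0.58  1.94  0.    0.63  0.67]
```

```bash
python3 -m creep '[{"translation":[0,0,0],"angular":[0,0,0],"jaw":0.28},{"translation":[-3.4,-10.9,0],"angular":[0,0,0.1],"jaw":0.28},{"translation":[-5.6,-22,0],"angular":[0,0,0.2],"jaw":0.28},{"translation":[-6.7,-33.4,0],"angular":[0,0,0.3],"jaw":0.28},{"translation":[-6.7,-44.7,0],"angular":[0,0,0.4],"jaw":0.28},{"translation":[-5.6,-56.1,0],"angular":[0,0,0.5],"jaw":0.28},{"translation":[-3.3,-67.2,0],"angular":[0,0,0.6],"jaw":0.28},{"translation":[-1.8,-72.7,0],"angular":[0,0,0.65],"jaw":0.28}]'
cat >> h.py <<'E'
def force():
    o=ctrl.get_obs();A=R.from_rotvec(o["orientation"]);P=o["ee_pos"][:2];S=np.array([576.5,-21])
    d=P-S;u=np.array([d[1],-d[0]])/np.linalg.norm(d)  # closing direction (clockwise)
    ang=np.arctan2(d[1],d[0])+2.792+.155
    print("t",o["t"],"tcp",P.round(2),"ang",round((ang+np.pi)%(2*np.pi)-np.pi,4),"push",round(-o["ft_force"][:2]@u,2),"Ft",A.inv().apply(o["ft_force"]).round(2),"M",o["moment"].round(3),"w",round(o["width"],1))
E
python3 - <<'E'
from h import *
shot("wrist","w8");force()
E
```

```text
t: 12.35
ee_pos: [469.4, -61.1, 39.0]
orientation: [3.14, -0.002, 0.0]
ft_force: [-3.7, -9.0, 3.8]
width: 25.0
grasp_force: 4.6
t 12.4 tcp [469.18 -60.65] ang 0.1593 push 3.49 Ft [-3.99  5.22 -3.71] M [-1.077  0.632 -0.087] w 24.5
```

View pics/w8.png

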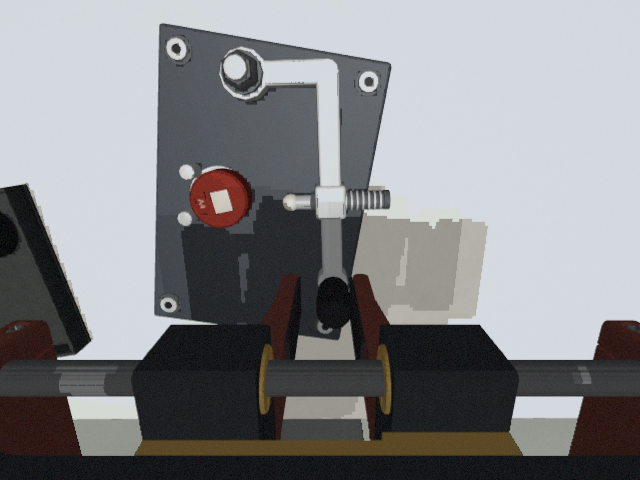

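The knob rests on the pushing finger. The ball at (288,202) is about 15 mm short of the mount at (220,198).

```bash
python3 -m creep '[{"translation":[-0.5,-1.6,0],"angular":[0,0,0.015],"jaw":0.28},{"translation":[-1.1,-3.3,0],"angular":[0,0,0.03],"jaw":0.28},{"translation":[-1.6,-4.9,0],"angular":[0,0,0.045],"jaw":0.28},{"translation":[-2.1,-6.5,0],"angular":[0,0,0.06],"jaw":0.28},{"translation":[-2.6,-8.2,0],"angular":[0,0,0.075],"jaw":0.28},{"translation":[-3.1,-9.8,0],"angular":[0,0,0.09],"jaw":0.28},{"translation":[-3.5,-11.4,0],"angular":[0,0,0.105],"jaw":0.28},{"translation":[-3.9,-13.1,0],"angular":[0,0,0.12],"jaw":0.28}]'; python3 -c "
from h import *
force()"
python3 -m creep '[{"translation":[-0.1,-0.4,0],"angular":[0,0,0.004],"jaw":0.28},{"translation":[-0.3,-0.8,0],"angular":[0,0,0.008],"jaw":0.28},{"translation":[-0.4,-1.2,0],"angular":[0,0,0.012],"jaw":0.28},{"translation":[-0.5,-1.6,0],"angular":[0,0,0.015],"jaw":0.28},{"translation":[-0.7,-2.0,0],"angular":[0,0,0.019],"jaw":0.28},{"translation":[-0.8,-2.4,0],"angular":[0,0,0.023],"jaw":0.28},{"translation":[-0.9,-2.8,0],"angular":[0,0,0.026],"jaw":0.28},{"translation":[-1.0,-3.2,0],"angular":[0,0,0.03],"jaw":0.28}]'; python3 -c "
from h import *
force()"
```

```text
t: 13.4
ee_pos: [465.6, -48.1, 39.0]
orientation: [3.135, -0.189, -0.0]
ft_force: [-3.8, -8.1, 3.1]
width: 24.6
grasp_force: 4.3
t 13.4 tcp [465.63 -48.12] ang 0.0453 push 6.98 Ft [-2.84  8.53 -3.1 ] M [-1.359  0.713 -0.08 ] w 24.6
t: 14.4
ee_pos: [465.0, -44.8, 39.0]
orientation: [3.132, -0.235, -0.0]
ft_force: [-4.9, -7.5, 3.6]
width: 24.6
grasp_force: 4.3
t 14.4 tcp [464.95 -44.82] ang 0.0158 push 6.34 Ft [-3.7   8.17 -3.61] M [-1.368  0.78  -0.032] w 24.6
```

```bash
python3 -m creep '[{"translation":[-0.1,-0.4,0],"angular":[0,0,0.004],"jaw":0.28},{"translation":[-0.3,-0.8,0],"angular":[0,0,0.008],"jaw":0.28},{"translation":[-0.4,-1.2,0],"angular":[0,0,0.012],"jaw":0.28},{"translation":[-0.5,-1.6,0],"angular":[0,0,0.015],"jaw":0.28},{"translation":[-0.7,-2.0,0],"angular":[0,0,0.019],"jaw":0.28},{"translation":[-0.8,-2.4,0],"angular":[0,0,0.023],"jaw":0.28},{"translation":[-0.9,-2.8,0],"angular":[0,0,0.026],"jaw":0.28},{"translation":[-1.0,-3.2,0],"angular":[0,0,0.03],"jaw":0.28}]' >/dev/null; python3 -c "
from h import *
force()"
```

```text
t 15.4 tcp [464.3  -41.46] ang -0.0142 push 6.19 Ft [-3.16  7.81 -3.61] M [-1.399  0.806 -0.032] w 24.6
```

```bash
python3 -m creep '[{"translation":[-0.1,-0.4,0],"angular":[0,0,0.004],"jaw":0.28},{"translation":[-0.3,-0.8,0],"angular":[0,0,0.008],"jaw":0.28},{"translation":[-0.4,-1.2,0],"angular":[0,0,0.012],"jaw":0.28},{"translation":[-0.5,-1.6,0],"angular":[0,0,0.015],"jaw":0.28},{"translation":[-0.7,-2.0,0],"angular":[0,0,0.019],"jaw":0.28},{"translation":[-0.8,-2.4,0],"angular":[0,0,0.023],"jaw":0.28},{"translation":[-0.9,-2.8,0],"angular":[0,0,0.026],"jaw":0.28},{"translation":[-1.0,-3.2,0],"angular":[0,0,0.03],"jaw":0.28}]' >/dev/null; python3 -c "
from h import *
force();shot('wrist','w9')"
```

```text
t 16.4 tcp [463.82 -38.11] ang -0.0439 push 7.36 Ft [-2.39  8.77 -4.42] M [-1.302  0.79  -0.033] w 24.7
```

View pics/w9.png

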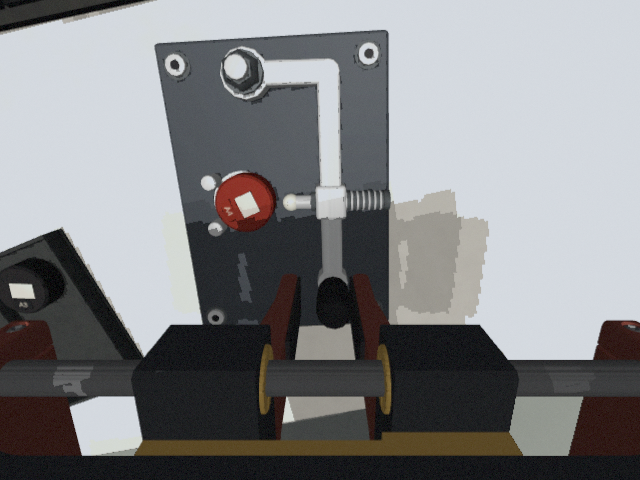

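The ball at (287,202) is still about 5 mm from the mount's edge at (275,202). I'll continue.

```bash
python3 -m creep '[{"translation":[-0.2,-0.6,0],"angular":[0,0,0.006],"jaw":0.28},{"translation":[-0.4,-1.2,0],"angular":[0,0,0.012],"jaw":0.28},{"translation":[-0.6,-1.8,0],"angular":[0,0,0.017],"jaw":0.28},{"translation":[-0.8,-2.4,0],"angular":[0,0,0.023],"jaw":0.28},{"translation":[-1.0,-3.0,0],"angular":[0,0,0.028],"jaw":0.28},{"translation":[-1.2,-3.6,0],"angular":[0,0,0.034],"jaw":0.28},{"translation":[-1.3,-4.2,0],"angular":[0,0,0.039],"jaw":0.28},{"translation":[-1.5,-4.8,0],"angular":[0,0,0.045],"jaw":0.28}]' >/dev/null; python3 -c "
from h import *
force()"
```

```text
t 17.45 tcp [463.22 -33.04] ang -0.0887 push 6.76 Ft [-2.31  8.1  -5.15] M [-1.279  0.879 -0.064] w 24.9
```

```bash
python3 -m creep '[{"translation":[-0.1,-0.3,0],"angular":[0,0,0.003],"jaw":0.28},{"translation":[-0.2,-0.6,0],"angular":[0,0,0.005],"jaw":0.28},{"translation":[-0.3,-0.8,0],"angular":[0,0,0.007],"jaw":0.28},{"translation":[-0.4,-1.1,0],"angular":[0,0,0.01],"jaw":0.28},{"translation":[-0.5,-1.4,0],"angular":[0,0,0.013],"jaw":0.28},{"translation":[-0.5,-1.6,0],"angular":[0,0,0.015],"jaw":0.28},{"translation":[-0.6,-1.9,0],"angular":[0,0,0.017],"jaw":0.28},{"translation":[-0.7,-2.2,0],"angular":[0,0,0.02],"jaw":0.28}]' >/dev/null; python3 -c "
from h import *
force();shot('wrist','w10')"
```

```text
t 18.45 tcp [463.07 -30.75] ang -0.1089 push 7.94 Ft [-1.8   9.17 -4.25] M [-1.259  0.848  0.009] w 24.7
```

```bash
python3 -m creep '[{"translation":[0,-0.2,0],"angular":[0,0,0.002],"jaw":0.28},{"translation":[-0.1,-0.4,0],"angular":[0,0,0.004],"jaw":0.28},{"translation":[-0.2,-0.6,0],"angular":[0,0,0.006],"jaw":0.28},{"translation":[-0.2,-0.8,0],"angular":[0,0,0.008],"jaw":0.28},{"translation":[-0.3,-1.0,0],"angular":[0,0,0.009],"jaw":0.28},{"translation":[-0.3,-1.2,0],"angular":[0,0,0.011],"jaw":0.28},{"translation":[-0.4,-1.4,0],"angular":[0,0,0.013],"jaw":0.28},{"translation":[-0.5,-1.6,0],"angular":[0,0,0.015],"jaw":0.28}]' >/dev/null; python3 -c "
from h import *
force();ctrl.get_image('top');force()"
```

```text
t 19.5 tcp [462.95 -29.06] ang -0.1237 push 7.48 Ft [-2.46  8.93 -4.34] M [-1.261  0.839 -0.056] w 24.9
t 19.55 tcp [462.95 -29.06] ang -0.1238 push 7.17 Ft [-2.27  8.52 -4.2 ] M [-1.214  0.822 -0.052] w 25.0
```

```bash
python3 -m creep '[{"translation":[0,-0.2,0],"angular":[0,0,0.002],"jaw":0.28},{"translation":[-0.1,-0.4,0],"angular":[0,0,0.004],"jaw":0.28},{"translation":[-0.2,-0.6,0],"angular":[0,0,0.006],"jaw":0.28},{"translation":[-0.2,-0.8,0],"angular":[0,0,0.008],"jaw":0.28},{"translation":[-0.3,-1.0,0],"angular":[0,0,0.009],"jaw":0.28},{"translation":[-0.3,-1.2,0],"angular":[0,0,0.011],"jaw":0.28},{"translation":[-0.3,-1.2,0],"angular":[0,0,0.011],"jaw":0.28},{"translation":[-0.3,-1.2,0],"angular":[0,0,0.011],"jaw":0.28}]' >/dev/null; python3 -c "
from h import *
force();ctrl.get_image('top');force()"
```

```text
t 20.55 tcp [462.89 -27.82] ang -0.1347 push 6.69 Ft [-3.77  8.57 -5.48] M [-1.265  0.924 -0.07 ] w 24.8
t 20.6 tcp [462.89 -27.79] ang -0.1349 push 6.71 Ft [-3.49  8.49 -5.33] M [-1.239  0.949 -0.   ] w 24.4
```

```bash
python3 -m creep '[{"translation":[0,-0.2,0],"angular":[0,0,0.002],"jaw":0.28},{"translation":[-0.1,-0.4,0],"angular":[0,0,0.004],"jaw":0.28},{"translation":[-0.2,-0.6,0],"angular":[0,0,0.006],"jaw":0.28},{"translation":[-0.2,-0.8,0],"angular":[0,0,0.008],"jaw":0.28},{"translation":[-0.3,-1.0,0],"angular":[0,0,0.009],"jaw":0.28},{"translation":[-0.3,-1.2,0],"angular":[0,0,0.011],"jaw":0.28},{"translation":[-0.4,-1.4,0],"angular":[0,0,0.013],"jaw":0.28},{"translation":[-0.5,-1.6,0],"angular":[0,0,0.015],"jaw":0.28}]' >/dev/null; python3 -c "
from h import *
force();ctrl.get_image('top');force()"
```

```text
t 21.6 tcp [462.84 -26.15] ang -0.1493 push 6.83 Ft [-2.15  8.12 -5.09] M [-1.242  0.916 -0.015] w 25.2
t 21.65 tcp [462.86 -26.13] ang -0.1495 push 6.44 Ft [-3.09  8.06 -4.66] M [-1.207  0.932 -0.002] w 24.7
```

```bash
python3 -m creep '[{"translation":[0,-0.2,0],"angular":[0,0,0.002],"jaw":0.28},{"translation":[-0.1,-0.4,0],"angular":[0,0,0.004],"jaw":0.28},{"translation":[-0.2,-0.6,0],"angular":[0,0,0.006],"jaw":0.28},{"translation":[-0.2,-0.8,0],"angular":[0,0,0.008],"jaw":0.28},{"translation":[-0.3,-1.0,0],"angular":[0,0,0.009],"jaw":0.28},{"translation":[-0.3,-1.2,0],"angular":[0,0,0.011],"jaw":0.28},{"translation":[-0.3,-1.2,0],"angular":[0,0,0.011],"jaw":0.28},{"translation":[-0.3,-1.2,0],"angular":[0,0,0.011],"jaw":0.28}]' >/dev/null; python3 -c "
from h import *
force();ctrl.get_image('top');force()"
```

```text
t 22.65 tcp [462.85 -24.91] ang -0.1602 push 7.43 Ft [-3.25  9.18 -4.79] M [-1.223  0.954 -0.077] w 25.0
t 22.7 tcp [462.83 -24.9 ] ang -0.1603 push 7.71 Ft [-2.66  9.25 -6.12] M [-1.266  0.955  0.004] w 24.8
```

```bash
python3 -m creep '[{"translation":[0,-0.2,0],"angular":[0,0,0.002],"jaw":0.28},{"translation":[-0.1,-0.4,0],"angular":[0,0,0.004],"jaw":0.28},{"translation":[-0.2,-0.6,0],"angular":[0,0,0.006],"jaw":0.28},{"translation":[-0.2,-0.8,0],"angular":[0,0,0.008],"jaw":0.28},{"translation":[-0.3,-1.0,0],"angular":[0,0,0.009],"jaw":0.28},{"translation":[-0.3,-1.2,0],"angular":[0,0,0.011],"jaw":0.28},{"translation":[-0.3,-1.2,0],"angular":[0,0,0.011],"jaw":0.28},{"translation":[-0.3,-1.2,0],"angular":[0,0,0.011],"jaw":0.28}]' >/dev/null; python3 -c "
from h import *
force();ctrl.get_image('top');force();ctrl.get_image('top');force()"
```

```text
t 23.7 tcp [462.83 -23.72] ang -0.1707 push 7.48 Ft [-3.62  9.37 -6.11] M [-1.328  1.073 -0.078] w 24.8
t 23.75 tcp [462.82 -23.73] ang -0.1706 push 6.83 Ft [-3.23  8.53 -6.42] M [-1.322  1.091 -0.05 ] w 24.9
t 23.8 tcp [462.82 -23.73] ang -0.1706 push 7.32 Ft [-3.46  9.14 -5.73] M [-1.356e+00  1.054e+00 -1.000e-03] w 25.2
```

```bash
python3 -m creep '[{"translation":[0,-0.2,0],"angular":[0,0,0.002],"jaw":0.28},{"translation":[-0.1,-0.4,0],"angular":[0,0,0.004],"jaw":0.28},{"translation":[-0.2,-0.6,0],"angular":[0,0,0.006],"jaw":0.28},{"translation":[-0.2,-0.8,0],"angular":[0,0,0.008],"jaw":0.28},{"translation":[-0.2,-0.8,0],"angular":[0,0,0.008],"jaw":0.28},{"translation":[-0.2,-0.8,0],"angular":[0,0,0.008],"jaw":0.28},{"translation":[-0.2,-0.8,0],"angular":[0,0,0.008],"jaw":0.28},{"translation":[-0.2,-0.8,0],"angular":[0,0,0.008],"jaw":0.28}]' >/dev/null; python3 -c "
from h import *
force();ctrl.get_image('top');force();ctrl.get_image('top');force()"
```

```text
t 24.8 tcp [462.84 -22.98] ang -0.1772 push 8.79 Ft [-2.79 10.47 -6.6 ] M [-1.403  1.073 -0.041] w 24.4
t 24.85 tcp [462.83 -22.96] ang -0.1774 push 8.01 Ft [-2.65  9.57 -6.16] M [-1.423  1.076 -0.024] w 24.5
t 24.9 tcp [462.85 -22.95] ang -0.1774 push 7.85 Ft [-2.52  9.36 -5.79] M [-1.433  1.102 -0.036] w 24.9
```

```bash
python3 -m creep '[{"translation":[0,-0.2,0],"angular":[0,0,0.002],"jaw":0.28},{"translation":[-0.1,-0.4,0],"angular":[0,0,0.004],"jaw":0.28},{"translation":[-0.2,-0.6,0],"angular":[0,0,0.006],"jaw":0.28},{"translation":[-0.2,-0.8,0],"angular":[0,0,0.008],"jaw":0.28},{"translation":[-0.2,-0.8,0],"angular":[0,0,0.008],"jaw":0.28},{"translation":[-0.2,-0.8,0],"angular":[0,0,0.008],"jaw":0.28},{"translation":[-0.2,-0.8,0],"angular":[0,0,0.008],"jaw":0.28},{"translation":[-0.2,-0.8,0],"angular":[0,0,0.008],"jaw":0.28}]' >/dev/null; python3 -c "
from h import *
for i in range(4):force();ctrl.get_image('top')"
```

```text
t 25.9 tcp [462.87 -22.21] ang -0.1839 push 8.58 Ft [-3.15 10.39 -5.44] M [-1.55   1.103 -0.007] w 24.8
t 25.95 tcp [462.88 -22.2 ] ang -0.184 push 9.1 Ft [-3.18 10.96 -5.68] M [-1.551  1.124  0.041] w 24.9
t 26.0 tcp [462.83 -22.22] ang -0.1839 push 8.36 Ft [-2.57  9.94 -6.41] M [-1.511  1.144 -0.043] w 24.6
t 26.05 tcp [462.86 -22.19] ang -0.1841 push 8.79 Ft [-3.48 10.74 -5.16] M [-1.484  1.103 -0.039] w 24.5
```

```bash
python3 -m creep '[{"translation":[0,-0.2,0],"angular":[0,0,0.002],"jaw":0.28},{"translation":[-0.1,-0.4,0],"angular":[0,0,0.004],"jaw":0.28},{"translation":[-0.1,-0.6,0],"angular":[0,0,0.005],"jaw":0.28},{"translation":[-0.1,-0.6,0],"angular":[0,0,0.005],"jaw":0.28},{"translation":[-0.1,-0.6,0],"angular":[0,0,0.005],"jaw":0.28},{"translation":[-0.1,-0.6,0],"angular":[0,0,0.005],"jaw":0.28},{"translation":[-0.1,-0.6,0],"angular":[0,0,0.005],"jaw":0.28},{"translation":[-0.1,-0.6,0],"angular":[0,0,0.005],"jaw":0.28}]' >/dev/null; python3 -c "
from h import *
for i in range(4):force();ctrl.get_image('top')"
```

```text
t 27.1 tcp [462.86 -21.6 ] ang -0.1893 push 9.17 Ft [-2.03 10.59 -6.57] M [-1.546  1.163 -0.005] w 24.9
t 27.15 tcp [462.87 -21.61] ang -0.1893 push 8.72 Ft [-2.95 10.46 -5.98] M [-1.529  1.186 -0.085] w 24.7
t 27.2 tcp [462.86 -21.62] ang -0.1891 push 9.12 Ft [-3.31 11.03 -6.13] M [-1.555  1.14  -0.08 ] w 24.4
t 27.25 tcp [462.87 -21.63] ang -0.1891 push 9.05 Ft [-2.41 10.61 -7.05] M [-1.566  1.178 -0.008] w 24.7
```

```bash
python3 -m creep '[{"translation":[0,-0.2,0],"angular":[0,0,0.002],"jaw":0.28},{"translation":[-0.1,-0.4,0],"angular":[0,0,0.004],"jaw":0.28},{"translation":[-0.1,-0.6,0],"angular":[0,0,0.006],"jaw":0.28},{"translation":[-0.2,-0.8,0],"angular":[0,0,0.008],"jaw":0.28},{"translation":[-0.2,-1.0,0],"angular":[0,0,0.009],"jaw":0.28},{"translation":[-0.2,-1.2,0],"angular":[0,0,0.011],"jaw":0.28},{"translation":[-0.2,-1.2,0],"angular":[0,0,0.011],"jaw":0.28},{"translation":[-0.2,-1.2,0],"angular":[0,0,0.011],"jaw":0.28}]' >/dev/null; python3 -c "
from h import *
for i in range(4):force();ctrl.get_image('top')"
```

```text
t 28.3 tcp [462.87 -20.5 ] ang -0.199 push 10.44 Ft [-2.05 11.98 -6.63] M [-1.666  1.224 -0.024] w 24.7
t 28.35 tcp [462.9  -20.52] ang -0.1988 push 9.74 Ft [-3.36 11.72 -6.45] M [-1.675  1.236 -0.009] w 24.8
t 28.4 tcp [462.89 -20.49] ang -0.1991 push 10.36 Ft [-2.76 12.15 -6.85] M [-1.709  1.265 -0.039] w 25.0
t 28.45 tcp [462.91 -20.51] ang -0.1989 push 9.77 Ft [-3.57 11.84 -7.35] M [-1.653  1.224  0.032] w 25.1
```

```bash
python3 -m creep '[{"translation":[0,-0.2,0],"angular":[0,0,0.002],"jaw":0.28},{"translation":[-0.1,-0.4,0],"angular":[0,0,0.004],"jaw":0.28},{"translation":[-0.1,-0.6,0],"angular":[0,0,0.006],"jaw":0.28},{"translation":[-0.1,-0.8,0],"angular":[0,0,0.007],"jaw":0.28},{"translation":[-0.1,-0.8,0],"angular":[0,0,0.007],"jaw":0.28},{"translation":[-0.1,-0.8,0],"angular":[0,0,0.007],"jaw":0.28},{"translation":[-0.1,-0.8,0],"angular":[0,0,0.007],"jaw":0.28},{"translation":[-0.1,-0.8,0],"angular":[0,0,0.007],"jaw":0.28}]' >/dev/null; python3 -c "
from h import *
for i in range(4):force();ctrl.get_image('top')"
```

```text
t 29.5 tcp [462.94 -19.8 ] ang -0.2052 push 11.11 Ft [-2.35 12.81 -6.77] M [-1.796  1.338 -0.101] w 24.5
t 29.55 tcp [462.92 -19.78] ang -0.2053 push 11.12 Ft [-2.69 12.95 -7.4 ] M [-1.796e+00  1.302e+00 -1.000e-03] w 24.5
t 29.6 tcp [462.89 -19.8 ] ang -0.2052 push 11.38 Ft [-3.64 13.59 -6.95] M [-1.736  1.321 -0.013] w 24.8
t 29.65 tcp [462.94 -19.79] ang -0.2052 push 10.57 Ft [-2.78 12.39 -7.08] M [-1.778  1.314 -0.01 ] w 24.7
```

```bash
python3 -m creep '[{"translation":[0,-0.2,0],"angular":[0,0,0.002],"jaw":0.28},{"translation":[-0.1,-0.4,0],"angular":[0,0,0.004],"jaw":0.28},{"translation":[-0.1,-0.6,0],"angular":[0,0,0.006],"jaw":0.28},{"translation":[-0.1,-0.7,0],"angular":[0,0,0.006],"jaw":0.28},{"translation":[-0.1,-0.7,0],"angular":[0,0,0.006],"jaw":0.28},{"translation":[-0.1,-0.7,0],"angular":[0,0,0.006],"jaw":0.28},{"translation":[-0.1,-0.7,0],"angular":[0,0,0.006],"jaw":0.28},{"translation":[-0.1,-0.7,0],"angular":[0,0,0.006],"jaw":0.28}]' >/dev/null; python3 -c "
from h import *
for i in range(4):force();ctrl.get_image('top')"
```

```text
t 30.7 tcp [462.94 -19.19] ang -0.2106 push 10.84 Ft [-3.8  13.08 -7.71] M [-1.921  1.388 -0.012] w 24.6
t 30.75 tcp [462.94 -19.17] ang -0.2107 push 10.83 Ft [-3.42 12.93 -7.44] M [-1.919  1.434  0.028] w 25.0
t 30.8 tcp [462.96 -19.16] ang -0.2108 push 11.56 Ft [-2.8  13.46 -7.53] M [-1.887  1.355 -0.04 ] w 24.9
t 30.85 tcp [462.95 -19.19] ang -0.2105 push 10.68 Ft [-3.04 12.61 -6.71] M [-1.89   1.357  0.052] w 24.8
```

```bash
python3 -m creep '[{"translation":[0,-0.2,0],"angular":[0,0,0.002],"jaw":0.28},{"translation":[-0.1,-0.4,0],"angular":[0,0,0.004],"jaw":0.28},{"translation":[-0.1,-0.6,0],"angular":[0,0,0.006],"jaw":0.28},{"translation":[-0.1,-0.7,0],"angular":[0,0,0.006],"jaw":0.28},{"translation":[-0.1,-0.7,0],"angular":[0,0,0.006],"jaw":0.28},{"translation":[-0.1,-0.7,0],"angular":[0,0,0.006],"jaw":0.28},{"translation":[-0.1,-0.7,0],"angular":[0,0,0.006],"jaw":0.28},{"translation":[-0.1,-0.7,0],"angular":[0,0,0.006],"jaw":0.28}]' >/dev/null; python3 -c "
from h import *
for i in range(4):force();ctrl.get_image('top')"
```

```text
t 31.9 tcp [463.01 -18.55] ang -0.2162 push 11.14 Ft [-3.62 13.34 -7.47] M [-2.017  1.484 -0.051] w 24.9
t 31.95 tcp [462.97 -18.54] ang -0.2163 push 11.96 Ft [-3.04 13.99 -6.7 ] M [-2.046  1.448 -0.011] w 24.9
t 32.0 tcp [462.95 -18.53] ang -0.2163 push 11.45 Ft [-2.94 13.4  -7.71] M [-1.959  1.439 -0.022] w 24.4
t 32.05 tcp [462.94 -18.54] ang -0.2163 push 12.42 Ft [-2.55 14.3  -8.33] M [-2.078  1.425 -0.054] w 24.5
```

```bash
python3 -m creep '[{"translation":[0,0.8,0],"angular":[0,0,0],"jaw":0.28},{"translation":[0,1.6,0],"angular":[0,0,0],"jaw":0.28},{"translation":[0,2.4,0],"angular":[0,0,0],"jaw":0.3},{"translation":[0,3.2,0],"angular":[0,0,0],"jaw":0.32},{"translation":[0,4,0],"angular":[0,0,0],"jaw":0.35},{"translation":[0,4.5,0],"angular":[0,0,0],"jaw":0.38},{"translation":[0,4.5,0],"angular":[0,0,0],"jaw":0.4},{"translation":[0,4.5,0],"angular":[0,0,0],"jaw":0.4}]'; python3 -c "
from h import *
force()"
```

```text
t: 33.1
ee_pos: [463.4, -21.5, 37.8]
orientation: [-3.082, 0.608, 0.0]
ft_force: [0.2, 0.5, -0.6]
width: 35.3
grasp_force: 0.0
t 33.1 tcp [463.41 -21.48] ang -0.1904 push -0.45 Ft [ 0.04 -0.5   0.58] M [ 0.036  0.039 -0.015] w 35.3
```

```bash
python3 -m creep '[{"translation":[0,0,-20],"angular":[0,0,0],"jaw":0.4},{"translation":[0,0,-40],"angular":[0,0,0],"jaw":0.4},{"translation":[0,0,-70],"angular":[0,0,0],"jaw":0.4},{"translation":[0,0,-100],"angular":[0,0,0],"jaw":0.4},{"translation":[-60,0,-120],"angular":[0,0,0],"jaw":0.4},{"translation":[-60,0,-120],"angular":[0,0,0],"jaw":0.4},{"translation":[-60,0,-120],"angular":[0,0,0],"jaw":0.4},{"translation":[-60,0,-120],"angular":[0,0,0],"jaw":0.4}]'
python3 - <<'E'
from h import *
for c in("wrist","top"):
    im=shot(c,"f_"+c).astype(int)
    m=((im[:,:,0]>70)&(im[:,:,0]>2*im[:,:,1])&(im[:,:,0]>2*im[:,:,2])).astype(np.uint8)
    m=cv2.morphologyEx(m,cv2.MORPH_OPEN,np.ones((3,3)));n,_,s,ce=cv2.connectedComponentsWithStats(m)
    for i in range(1,n):
        if s[i,4]>60:
            b=s[i];u,v=b[0]+b[2]/2-.5,b[1]+b[3]/2-.5;p=ray(c,u,v,20)
            if np.hypot(p[0]-517,p[1])<40:print(c,s[i],p.round(1))
    r=ctrl.look_for(c,"red_mount_centre")
    for d in r[:2]:b=d["rect"];print(c,d["score"],np.round(b),ray(c,(b[0]+b[2])/2,(b[1]+b[3])/2,22).round(1))
    r=ctrl.look_for(c,"seat")
E
```

```text
t: 34.1
ee_pos: [408.8, 1.1, 157.6]
orientation: [-3.082, 0.608, -0.0]
ft_force: [-0.0, 0.0, -0.7]
width: 34.7
grasp_force: 0.0
wrist [260  85  38  39 917] [516.3  -3.1  20. ]
wrist 0.87 [259.  90. 298. 126.] [513.1  -2.   22. ]
wrist 0.18 [256.   0. 363. 175.] [517.7 -31.3  22. ]
top [348 233  14  14  99] [518.2  -1.4  20. ]
top 0.79 [350. 234. 362. 246.] [517.   -3.8  22. ]
```

```bash
python3 -c "
from workcell import ctrl
print(ctrl.close_job())"
```

```text
the job is handed in; nothing more can be done
None
```

I clamped the red mount and handed the job in after about 34 s; the result didn't come back. By feel, the plunger presses on it with about 8–9 N, and the last top-camera fix put the mount about 1 mm from the seat. The robot was clear and the other objects were not touched.

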